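# Wipe the sample keeper's flap lids shut

### The job

Close the five open flap lids of the grey sample keeper with one fingertip stroke: set the fingertips on its long end pad, on the hinge side of the lids, and run them lightly along the top of the row to the short end pad, wiping the lids flat shut one after another without lifting off between the first and the last. Then lift clear. Push gently, do not grip, lift or shove the keeper, and leave the forceps, petri dishes and note pad where they lie.

Things in the scene. Friction and masses are not known exactly. Their poses are not given: they have to be found in the camera images.
- keeper: loose grey plastic box 250 x 46 x 39 mm, 0.85 kg, flat on the bench, five compartments with a vial in each under white flap lids. Origin: centre of the underside; x runs along the row in the stroke's direction, z up. Long solid end pad at x -125 to -91 mm (stroke starts here), 40 mm compartments from -91 to +109, short solid end pad +109 to +125. Shut lids are flush with the pads, 39 mm up.
- pad_start (a point): centre of the top face of the long end pad (34 x 46 mm), 39 mm above the bench, at x = -108 mm of the keeper
- pad_finish (a point): centre of the top face of the short end pad (16 x 46 mm), 39 mm above the bench, at x = +117 mm of the keeper
- forceps: steel forceps 125 mm long, 16 mm wide, 10 mm high, lying loose on the bench beside the keeper; origin at the centre of the underside. Must stay where it is.
- dishes: two stacked petri dishes, 62 mm across, 29 mm high, standing loose beside the keeper on the other side; origin at the centre of the underside. Must stay where they are.
- notes: note pad 76 x 76 x 12 mm lying loose beside the keeper, on the same side as the petri dishes; origin at the centre of the underside. Must stay where it is.
- lid0 (a joint): white flap lid 0, counted from the long pad, hinged at x = -89 mm, 36 mm up, on the keeper; 36 mm long from there towards +x, 44 wide, 3 thick. 0 = flat shut, grows as its +x end rises, stop at 1.2 rad; starts at 0.5 to 1.0. Stiff hinge (0.006 N m), no spring: stays where left. A finger moving along +x at pad height pushes it shut, along -x further open.
- lid1 (a joint): white flap lid 1, counted from the long pad, hinged at x = -49 mm, 36 mm up, on the keeper; 36 mm long from there towards +x, 44 wide, 3 thick. 0 = flat shut, grows as its +x end rises, stop at 1.2 rad; starts at 0.5 to 1.0. Stiff hinge (0.006 N m), no spring: stays where left. A finger moving along +x at pad height pushes it shut, along -x further open.
- lid2 (a joint): white flap lid 2, counted from the long pad, hinged at x = -9 mm, 36 mm up, on the keeper; 36 mm long from there towards +x, 44 wide, 3 thick. 0 = flat shut, grows as its +x end rises, stop at 1.2 rad; starts at 0.5 to 1.0. Stiff hinge (0.006 N m), no spring: stays where left. A finger moving along +x at pad height pushes it shut, along -x further open.
- lid3 (a joint): white flap lid 3, counted from the long pad, hinged at x = 31 mm, 36 mm up, on the keeper; 36 mm long from there towards +x, 44 wide, 3 thick. 0 = flat shut, grows as its +x end rises, stop at 1.2 rad; starts at 0.5 to 1.0. Stiff hinge (0.006 N m), no spring: stays where left. A finger moving along +x at pad height pushes it shut, along -x further open.
- lid4 (a joint): white flap lid 4, counted from the long pad, hinged at x = 71 mm, 36 mm up, on the keeper; 36 mm long from there towards +x, 44 wide, 3 thick. 0 = flat shut, grows as its +x end rises, stop at 1.2 rad; starts at 0.5 to 1.0. Stiff hinge (0.006 N m), no spring: stays where left. A finger moving along +x at pad height pushes it shut, along -x further open.

How it is judged:
On the way, in this order (a step that is already met when the one before it is completed fails the run):
1. lid 0 is wiped shut, after those before it in the row (value of joint lid0 below 0.12 rad), for 0.05 s.
2. lid 1 is wiped shut, after those before it in the row (value of joint lid1 below 0.12 rad), for 0.05 s.
3. lid 2 is wiped shut, after those before it in the row (value of joint lid2 below 0.12 rad), for 0.05 s.
4. lid 3 is wiped shut, after those before it in the row (value of joint lid3 below 0.12 rad), for 0.05 s.
5. lid 4 is wiped shut, after those before it in the row (value of joint lid4 below 0.12 rad), for 0.05 s.
At the end, for the whole second after the job is handed in: All five lids are shut to within 0.12 rad, the keeper rests flat on the bench within 30 mm of where it stood, and the forceps, petri dishes and note pad are within 20 mm of where they lay (value of joint each of lid0, lid1, lid2, lid3, lid4 below 0.12 rad and distance of keeper from where it was at the start of the episode below 0.03 m and height (world z) of keeper below 0.012 m and linear speed of keeper below 0.01 m/s and distance of each of forceps, dishes, notes from where it was at the start of the episode below 0.02 m); the robot touches nothing.
It fails at once if the fingertips lift off the row (TCP more than 50 mm above the lid tops) after the first lid is shut and before the last is (value of joint any of lid0, lid1, lid2, lid3, lid4 below 0.12 rad and not (value of joint each of lid0, lid1, lid2, lid3, lid4 below 0.12 rad) and z of the grasp point in the frame of keeper above 0.089 m).
It fails at once if the keeper is lifted, tipped or shoved more than 30 mm (height (world z) of keeper above 0.012 m or angle between keeper's own z axis and vertical above 0.12 rad or distance of keeper from where it was at the start of the episode above 0.03 m).
It fails at once if the fingers press on the keeper or its lids with more than 30 N (contact force between the fingers and keeper above 30 N).
It fails at once if the forceps, petri dishes or note pad are moved more than 20 mm (distance of any of forceps, dishes, notes from where it was at the start of the episode above 0.02 m).
It also fails if it takes over 42 s, if anything falls off the work surface, if the arm or the gripper's body presses on something with over 40 N, if the wrist force passes 120 N, or if a joint passes its speed limit or range.

### The arm

A 6-joint arm with a two-finger parallel gripper is mounted at the origin on a cart in front of the work surface, level with it; the furniture and walls round the work are solid. World frame = base frame: x ahead of the robot, y to its left, z up, the work surface at z = 0. Lengths are in m, angles in rad, forces in N, time in s.
With the tool pointing down it reaches from about 0.25 to 0.8 m from the base axis. Payload 3.9 kg.
Tool frame: the origin (TCP) lies between the finger pads, 19 mm behind the fingertips; this is the grasp point; z points along the fingers, y is the line along which they close (so a half turn about z gives the same grasp; the last joint's range is limited). The gripper opens to 85 mm and grips with 20 to 120 N. Pads are 22 mm wide; open, the fingers measure 114 mm over their backs; the gripper's body (76 mm by 85 mm) begins 54 mm behind the grasp point. The pads swing forward as they close: fully open they stand 13 mm farther back than shut.
Start: joints at [-1.237, 0.26, -0.138, 1.173, 0, 1.571], TCP at [0.172, -0.496, 0.25] pointing down, gripper open.
Joint ranges: [-2.78, 2.78], [-0.83, 1.72], [-1.28, 1.37], [-1.9, 2.12], [-1.57, 1.48], [-3.14, 3.14]. Speed limits (rad/s): [2.57, 2.57, 3.14, 3.14, 3.14, 3.14].

### API

Orientations are given as a rotation vector (axis times angle).
In Python, from station import manip gives the robot as it stands.
- The arm moves only by the shell command python3 -m jog 'ROWS'. ROWS is text: rows parted by semicolons, each of 7 numbers parted by spaces: the turn, a rotation vector about the tool's x, y, z in rad, then the shift along the tool's x, y, z in m, then the finger opening in m, from 0 to 0.0854. A call has 1 to 12 rows; each row shifts and turns the commanded pose from where the row before left it, along the tool's axes as they then stand; what a row does not reach is not made up. A row lasts 1/8 s, in which the tool goes at most 62.5 mm and 10.7 degrees, less where a joint would pass 70% of its speed; a pose out of reach is approached as far as the arm can. A call with a gripper value outside its range is refused whole. The fingers move at their own pace and stop on an object; the grip force is fixed at half the most. Time passes only in rows, so rows that do not move let the fingers close. It gives the time, the measured TCP pose, the force, the opening and the grip force at its end, in the units of the state.
- manip.get_obs(): the state, without advancing time (a new reading comes with each control period).
- manip.read_camera(name): name is "scene" or "top" or "wrist"; returns a dict with "image" (384x512x3 uint8, red, green, blue), "fx", "fy", "cx", "cy" (pixels), "world_from_camera" (4x4, takes a point from camera to world coordinates). Camera axes: x right, y up, looking along -z (the intrinsics and any distortion apply to the point x, -y, -z); pixel columns grow to the right and rows downward; lengths in m; the calibration is good to about 2 mm. A picture is of the moment at which its call begins. There is no depth.
- manip.hand_in(): hands the job in; it is judged then, once.
Trained networks look in the newest picture that a camera, given by its name, has taken for a name from the list of things; names that differ only in an ending like _2 or _b are one class to them, and where a whole thing is asked for, a point or a joint stands for the part that bears it (a point fixed in the world has none). Each returns a list of dicts, best first, with "conf" (0 to 1); they miss things now and then, are a little off and sometimes report something else, mostly with a low value. They report only what shows in the picture. A call takes as long as a camera call.
- manip.masks_of(camera, name): "region" (384x512 bool, what is visible of it) and "box" ([left, top, right, bottom] in pixels, round what is visible of it).
The state is a dict: "t": time; "joint_pos": joint angles; "joint_vel": joint speeds; "joint_efforts": joint torques, N m; "tool_pos": TCP position; "orientation": TCP orientation; "contact_force": force on the tool from outside, world axes, zero at the start; "ft_torque": the same for the moment, N m; "width": opening from 0.0 (shut) to 1.0 (fully open); "grip_force": force on a finger pad.
Only numpy, scipy, OpenCV 4.12 (cv2) and the standard library are available. Lean on these libraries where they do the work, as an engineer would, in place of code of your own. Each camera call takes 0.05 s, during which the arm holds its last target. There are 200 camera calls.

## Working session

There is one attempt and no reset: what is moved stays moved. The work goes in short steps, Python scripts to look and compute and a shell command to move; the robot and the scene stay as the last step left them, time stands still between calls to the robot, and variables do not carry over. Pictures are saved under pics/ and viewed, at most 10 in all, crops included, and the job is handed in when it is done.

```bash
mkdir -p pics; cat > h.py <<'E'
from station import manip
import numpy as np, cv2
def cam(n,save=None):
    c=manip.read_camera(n)
    if save: cv2.imwrite('pics/'+save,cv2.cvtColor(c['image'],cv2.COLOR_RGB2BGR))
    return c
def ray(c,u,v,z):
    T=np.array(c['world_from_camera']); d=T[:3,:3]@np.array([(u-c['cx'])/c['fx'],-(v-c['cy'])/c['fy'],-1])
    return T[:3,3]+d*(z-T[2,3])/d[2]
def proj(c,p):
    T=np.array(c['world_from_camera']); q=T[:3,:3].T@(np.array(p)-T[:3,3])
    return c['cx']+c['fx']*q[0]/-q[2], c['cy']-c['fy']*q[1]/-q[2]
E
python3 - <<'E'
from h import *
np.set_printoptions(precision=4,suppress=True)
o=manip.get_obs();print(o['tool_pos'],o['orientation'],o['t'])
for n in ['top','scene']:
    c=cam(n,n+'0.png'); print(n,[k for k in c], np.array(c['world_from_camera'])[:3], c['fx'],c['cx'],c['cy'])
    for t in ['keeper','pad_start','pad_finish','lid0','lid4','forceps','dishes','notes']:
        for m in manip.masks_of(n,t)[:2]:
            r=m['region'].astype(np.uint8); p=np.argwhere(r)[:,::-1].astype(np.float32)
            if len(p)<5: continue
            mr=cv2.minAreaRect(p); print(t,round(m['conf'],2),m['box'],np.round(p.mean(0)),np.round(cv2.boxPoints(mr)).tolist())
E
```

```text
[ 0.1718 -0.4954  0.2492] [-3.096  -0.5215  0.0006] 0.0
top ['image', 'fx', 'fy', 'cx', 'cy', 'world_from_camera'] [[-0.0287  0.9952 -0.0931  0.5089]
 [-0.9996 -0.0293 -0.0046  0.0519]
 [-0.0073  0.093   0.9956  0.9137]] 364.79211204316744 258.92832659134274 197.5126895833486
keeper 0.65 [208.2, 170.5, 300.7, 245.2] [253. 208.] [[205.0, 186.0], [217.0, 170.0], [300.0, 230.0], [288.0, 246.0]]
pad_start 0.96 [207.3, 172.4, 302.0, 243.1] [253. 208.] [[205.0, 186.0], [217.0, 170.0], [301.0, 230.0], [289.0, 246.0]]
pad_finish 0.96 [206.8, 169.1, 298.3, 244.1] [252. 208.] [[204.0, 185.0], [216.0, 169.0], [300.0, 230.0], [289.0, 247.0]]
pad_finish 0.74 [257.2, 204.9, 276.1, 224.6] [265. 216.] [[253.0, 220.0], [265.0, 205.0], [276.0, 213.0], [264.0, 228.0]]
lid0 0.76 [243.5, 196.3, 259.2, 217.5] [251. 206.] [[239.0, 210.0], [251.0, 193.0], [263.0, 202.0], [251.0, 218.0]]
lid0 0.74 [260.1, 207.2, 276.6, 223.3] [266. 216.] [[255.0, 218.0], [268.0, 206.0], [276.0, 214.0], [263.0, 226.0]]
lid4 0.76 [243.5, 196.3, 259.2, 217.5] [251. 206.] [[239.0, 210.0], [251.0, 193.0], [263.0, 202.0], [251.0, 
[... 1297 characters left out ...]
d4 0.65 [245.3, 203.8, 262.5, 217.4] [254. 211.] [[245.0, 209.0], [249.0, 202.0], [265.0, 213.0], [260.0, 219.0]]
lid4 0.63 [229.8, 204.4, 244.5, 221.1] [235. 212.] [[225.0, 213.0], [229.0, 203.0], [245.0, 210.0], [241.0, 220.0]]
forceps 0.56 [240.7, 245.5, 291.5, 252.8] [269. 249.] [[239.0, 244.0], [294.0, 244.0], [294.0, 253.0], [239.0, 253.0]]
dishes 0.67 [263.3, 194.7, 285.5, 208.2] [274. 200.] [[262.0, 194.0], [285.0, 194.0], [285.0, 208.0], [262.0, 208.0]]
notes 0.75 [246.6, 204.7, 265.0, 219.5] [254. 211.] [[244.0, 209.0], [249.0, 202.0], [265.0, 212.0], [260.0, 220.0]]
notes 0.62 [206.7, 200.5, 240.8, 209.8] [225. 204.] [[208.0, 199.0], [241.0, 199.0], [241.0, 211.0], [208.0, 211.0]]
```

```bash
python3 - <<'E'
import cv2,numpy as np
a=cv2.resize(cv2.imread('pics/top0.png')[135:270,180:330],None,fx=4,fy=4,interpolation=2)
b=cv2.resize(cv2.imread('pics/scene0.png')[180:265,185:330],None,fx=4,fy=4,interpolation=2)
cv2.imwrite('pics/a.png',a);cv2.imwrite('pics/b.png',b)
E
```

```text
(no output)
```

View pics/a.png

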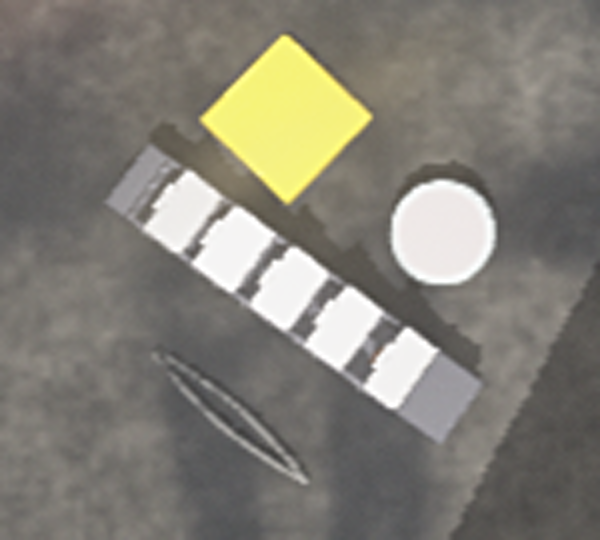

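View pics/b.png

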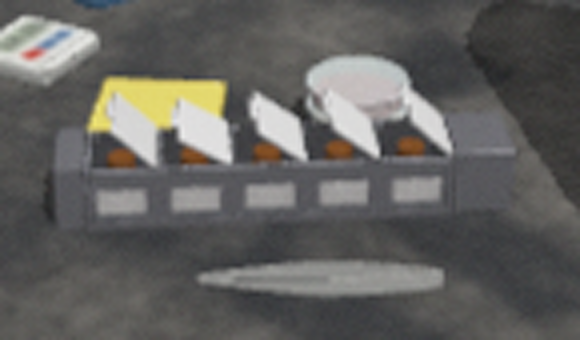

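The top view shows the long pad at lower right, around full-image pixel (290,234), and the short pad at upper left, around (213,178). The note pad and dishes lie on the upper side and the forceps on the lower side. The scene view agrees: the lids are hinged on the long-pad side and open up from there.

```bash
cat >> h.py <<'E'
from scipy.spatial.transform import Rotation as R
def tool(p):  # world displacement needed, in tool axes
    o=manip.get_obs(); return R.from_rotvec(o['orientation']).inv().apply(np.array(p)-o['tool_pos'])
E
python3 - <<'E'
from h import *
np.set_printoptions(precision=4,suppress=True)
c=cam('top')
P=[ray(c,u,v,.039) for u,v in [(300.2,230.5),(290.8,245.7),(218,170.7),(206.5,185.5)]]
for p in P: print(p)
a=(P[0]+P[1])/2;b=(P[2]+P[3])/2;d=b-a;L=np.hypot(*d[:2]);d/=L;print('len',L,'wid',np.linalg.norm(P[0]-P[1]),np.linalg.norm(P[2]-P[3]),'yaw',np.arctan2(d[1],d[0]))
m=(a+b)/2; print('mid',m,'start',m-.108*d,'fin',m+.117*d)
# scene cross-check: reproject corners
s=cam('scene');n=np.array([-d[1],d[0],0])
for x in(-.125,.125):
  for y in(-.023,.023): print([np.round(proj(C,m+x*d+y*n),1).tolist() for C in (c,s)])
# refine on keeper masks too
for k in range(1):
    mk=manip.masks_of('scene','keeper')[0]['box'];print(mk)
o=manip.get_obs();M=R.from_rotvec(o['orientation']).as_matrix();print(M)
print('tool start',tool(np.r_[(m-.108*d)[:2],.15]))
E
```

```text
[ 0.5088 -0.0403  0.039 ]
[ 0.4735 -0.0165  0.039 ]
[0.659  0.1533 0.039 ]
[0.6236 0.1818 0.039 ]
len 0.24687375227392938 wid 0.04255601852498352 0.04540360316166816 yaw 0.9169851314194124
mid [0.5662 0.0696 0.039 ] start [ 0.5005 -0.0161  0.039 ] fin [0.6374 0.1625 0.039 ]
[[301.6, 230.6], [309.9, 207.4]]
[[290.5, 246.4], [314.3, 217.7]]
[[217.4, 170.1], [199.0, 211.6]]
[[206.1, 185.4], [197.8, 222.4]]
[198.9, 200.3, 314.3, 238.2]
[[ 0.9448  0.3277 -0.    ]
 [ 0.3277 -0.9448  0.0001]
 [-0.     -0.0001 -1.    ]]
tool start [ 0.4676 -0.3457  0.1   ]
```

```bash
python3 -m jog '0 0 -0.146 0 0 0 0;0 0 -0.146 0 0 0 0;0 0 -0.146 0 0 0 0;0 0 -0.145 0 0 0 0;0 0 0 0.04 -0.003 0 0;0 0 0 0.058 -0.003 0 0;0 0 0 0.058 -0.003 0 0;0 0 0 0.058 -0.003 0 0;0 0 0 0.058 -0.003 0 0;0 0 0 0.058 -0.003 0 0;0 0 0 0.058 -0.003 0 0;0 0 0 0.058 -0.003 0 0'
python3 -m jog '0 0 0 0.058 -0.003 0.02 0;0 0 0 0.04 -0.003 0.04 0;0 0 0 0.02 0 0.05 0;0 0 0 0 0 0.04 0;0 0 0 0 0 0 0;0 0 0 0 0 0 0'
python3 - <<'E'
from h import *
np.set_printoptions(precision=4,suppress=True)
o=manip.get_obs();print(o['width'],tool([.5005,-.0161,.08]),R.from_rotvec(o['orientation']).as_matrix())
c=cam('wrist','w1.png');s=cam('scene','s1.png')
print([np.round(proj(c,p)) for p in ([.5005,-.0161,.039],[.6374,.1625,.039])])
E
```

```text
t: 2.55
tool_pos: [0.4253, -0.1258, 0.2503]
orientation: [2.816, 1.39, 0.001]
contact_force: [0.9, -0.8, -0.1]
width: -0.002
grip_force: 0.0
t: 3.3
tool_pos: [0.4921, -0.0304, 0.1013]
orientation: [2.817, 1.389, 0.002]
contact_force: [0.5, 0.2, 0.7]
width: 0.001
grip_force: 0.0
0.0008581455388669708 [ 0.0164 -0.0021  0.0213] [[ 0.6087  0.7934  0.0015]
 [ 0.7934 -0.6087 -0.0001]
 [ 0.0009  0.0013 -1.    ]]
[array([255., 194.]), array([ 253., -348.])]
```

View pics/w1.png

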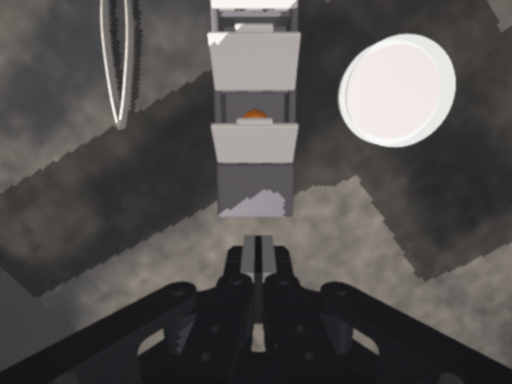

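The wrist view shows the row lined up with the tool. The long pad's centre is at about (255,190), against a predicted (255,194), and the fingers are near column 258. I'll descend onto the pad.

```bash
python3 -m jog '0 0 0 0.0145 -0.002 0.015 0;0 0 0 0 0 0.02 0;0 0 0 0 0 0.002 0;0 0 0 0 0 0 0;0 0 0 0 0 0 0'
python3 -m jog '0 0 0 0 0 0.002 0;0 0 0 0 0 0.0015 0;0 0 0 0 0 0 0'
python3 -m jog '0 0 0 0 0 0.001 0;0 0 0 0 0 0 0'
```

```text
t: 4.03
tool_pos: [0.4992, -0.0174, 0.0636]
orientation: [2.817, 1.39, 0.002]
contact_force: [0.5, 0.5, -0.5]
width: 0.002
grip_force: 0.0
t: 4.4
tool_pos: [0.4984, -0.0174, 0.0595]
orientation: [-2.817, -1.39, 0.0]
contact_force: [0.1, -0.3, -0.3]
width: -0.004
grip_force: 0.0
t: 4.65
tool_pos: [0.4985, -0.0174, 0.0585]
orientation: [-2.817, -1.39, 0.0]
contact_force: [0.2, 0.6, 0.3]
width: 0.003
grip_force: 0.0
```

```bash
python3 -m jog '0 0 0 0 0 0.0005 0;0 0 0 0 0 0 0'; python3 -m jog '0 0 0 0 0 0.0005 0;0 0 0 0 0 0 0'
```

```text
t: 4.9
tool_pos: [0.4985, -0.0174, 0.058]
orientation: [2.817, 1.39, -0.0]
contact_force: [0.8, 0.5, -0.5]
width: 0.001
grip_force: 0.0
t: 5.15
tool_pos: [0.4986, -0.0174, 0.0578]
orientation: [2.817, 1.39, 0.0]
contact_force: [-1.6, 0.4, 2.8]
width: 0.001
grip_force: 1.7
```

```bash
python3 -m jog '0 0 0 0 0 0.0005 0;0 0 0 0 0 0 0'
```

```text
t: 5.4
tool_pos: [0.4986, -0.0174, 0.0577]
orientation: [2.817, 1.39, 0.001]
contact_force: [-2.5, 0.9, 8.2]
width: -0.002
grip_force: 4.0
```

Contact is at TCP z of about 0.0578. I'll back off about 1 mm and start the stroke.

```bash
python3 -m jog '0 0 0 0 0 -0.0018 0;0 0 0 0 0 0 0;0 0 0 0.005 0 0 0;0 0 0 0.007 0 0 0;0 0 0 0.007 0 0 0;0 0 0 0.007 0 0 0;0 0 0 0.007 0 0 0;0 0 0 0.007 0 0 0;0 0 0 0.007 0 0 0;0 0 0 0 0 0 0'
python3 - <<'E'
from h import *
cam('wrist','w2.png');s=cam('scene')
cv2.imwrite('pics/s2.png',cv2.resize(cv2.cvtColor(s['image'],4)[160:265,170:345],None,fx=4,fy=4,interpolation=2))
E
```

```text
t: 6.65
tool_pos: [0.5277, 0.0204, 0.0588]
orientation: [2.817, 1.391, 0.001]
contact_force: [-0.7, 0.3, 0.8]
width: 0.002
grip_force: 0.0
```

View pics/s2.png

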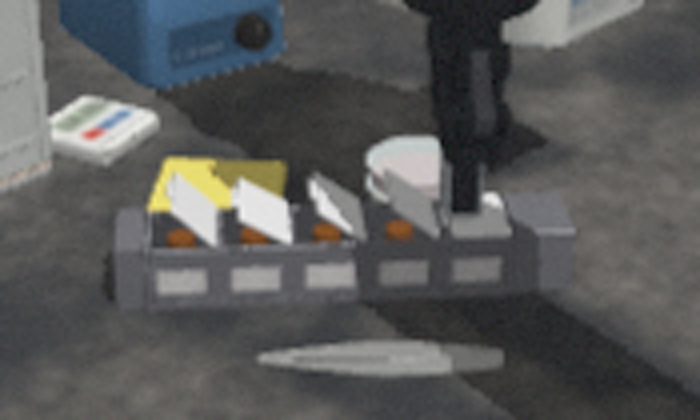

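The scene picture shows lid 0 flat under the finger at crop (470,215), the other four lids still open, and the keeper in place. I'll continue the stroke.

```bash
python3 -m jog '0 0 0 0.007 0 0 0;0 0 0 0.008 0 0 0;0 0 0 0.008 0 0 0;0 0 0 0.008 0 0 0;0 0 0 0.008 0 0 0;0 0 0 0.008 0 0 0;0 0 0 0.008 0 0 0;0 0 0 0.008 0 0 0;0 0 0 0.008 0 0 0;0 0 0 0.008 0 0 0;0 0 0 0.008 0 0 0;0 0 0 0 0 0 0'
```

```text
t: 8.25
tool_pos: [0.5807, 0.0895, 0.0588]
orientation: [2.817, 1.391, 0.001]
contact_force: [0.0, -0.2, 0.4]
width: -0.001
grip_force: 0.0
```

```bash
python3 - <<'E'
from h import *
s=cam('scene');t=cam('top')
f=lambda s,a:cv2.resize(cv2.cvtColor(s['image'],4)[a],(560,300),interpolation=2)
cv2.imwrite('pics/s3.png',np.vstack([f(s,np.s_[175:250,180:320]),f(t,np.s_[150:255,180:376])]))
E
```

```text
(no output)
```

View pics/s3.png

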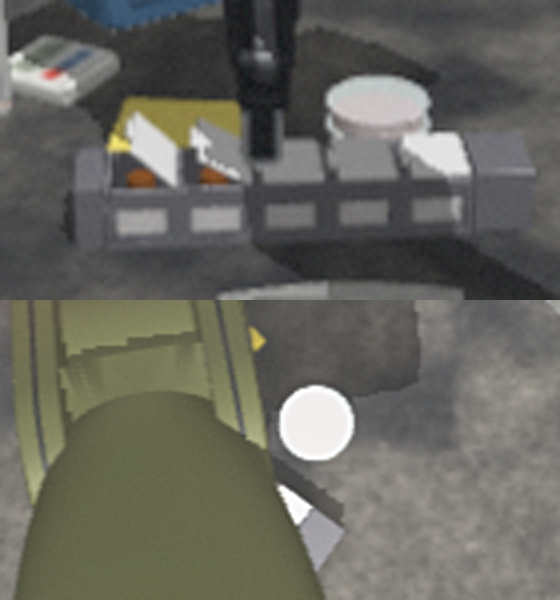

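The picture shows lids 0 to 2 flat, lids 3 and 4 still open to the left of the finger at crop (265,140), and the keeper unmoved. I'll finish the stroke.

```bash
python3 -m jog '0 0 0 0.008 0 0 0;0 0 0 0.008 0 0 0;0 0 0 0.008 0 0 0;0 0 0 0.008 0 0 0;0 0 0 0.008 0 0 0;0 0 0 0.008 0 0 0;0 0 0 0.008 0 0 0;0 0 0 0.008 0 0 0;0 0 0 0.008 0 0 0;0 0 0 0.008 0 0 0;0 0 0 0.008 0 0 0;0 0 0 0.004 0 0 0'; python3 -m jog '0 0 0 0.002 0 0 0;0 0 0 0 0 0 0;0 0 0 0 0 0 0'
python3 - <<'E'
from h import *
s=cam('scene')
cv2.imwrite('pics/s4.png',cv2.resize(cv2.cvtColor(s['image'],4)[175:250,180:320],None,fx=5,fy=5,interpolation=2))
E
```

```text
t: 9.85
tool_pos: [0.6365, 0.1625, 0.0588]
orientation: [2.817, 1.391, 0.001]
contact_force: [-0.3, 1.2, 0.2]
width: 0.001
grip_force: 0.0
t: 10.22
tool_pos: [0.6371, 0.1633, 0.0588]
orientation: [-2.817, -1.39, 0.0]
contact_force: [-0.1, 0.1, 0.7]
width: 0.0
grip_force: 0.0
```

View pics/s4.png

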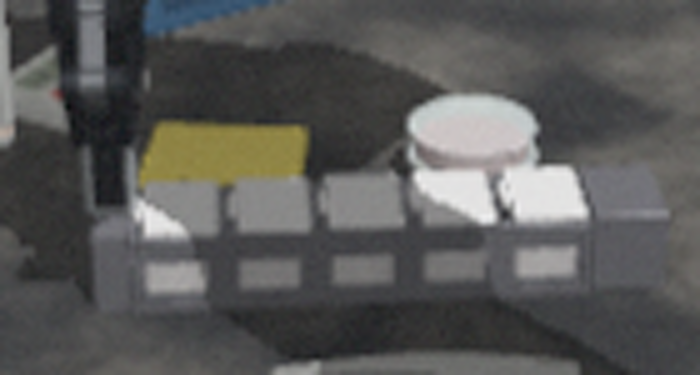

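All five lids are flat, with the finger on the short pad at crop (115,210). Lifting clear.

```bash
python3 -m jog '0 0 0 0 0 -0.01 0;0 0 0 0 0 -0.03 0;0 0 0 0 0 -0.05 0;0 0 0 0 0 -0.05 0;0 0 0 0 0 0 0;0 0 0 0 0 0 0;0 0 0 0 0 0 0'
python3 - <<'E'
from h import *
s=cam('scene')
cv2.imwrite('pics/s5.png',cv2.resize(cv2.cvtColor(s['image'],4)[175:260,180:320],None,fx=5,fy=5,interpolation=2))
E
```

```text
t: 11.15
tool_pos: [0.6361, 0.1632, 0.1972]
orientation: [-2.817, -1.39, 0.005]
contact_force: [-0.9, 0.0, 0.4]
width: 0.003
grip_force: 0.0
```

View pics/s5.png

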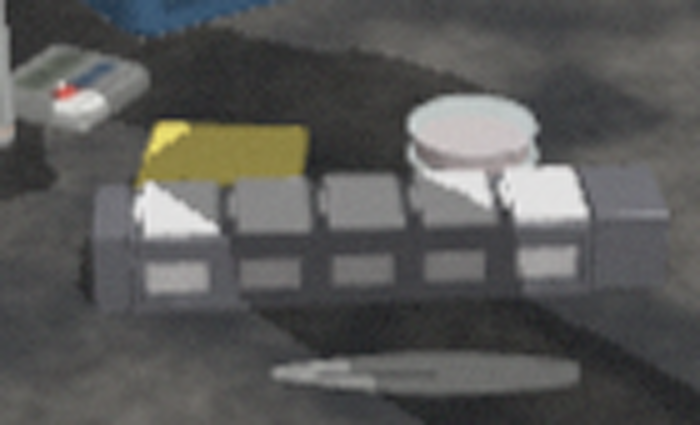

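All five lids are shut, from crop (180,210) to (540,195). The keeper, forceps, dishes and note pad are undisturbed and the gripper is clear.

```bash
python3 -c "
from station import manip
print(manip.hand_in())"
```

```text
the job is handed in; nothing more can be done
None
```

I wiped all five lids shut in one light stroke from the long pad to the short pad, lifted clear and handed the job in; the last picture showed the lids flat and nothing visibly moved, but the hand-in returned no verdict.

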